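# Stand two scale models back on their wheels

## Task

The two model vehicles, the box lorry and the station wagon, were laid on their sides to paint their undersides and are now dry. Tip each one back up onto its own wheels, there where it lies, by pushing gently with the fingertips on its roof, up and over towards its wheels: do not pick the models up, shove them across the table or roll them right over. Leave the jars, the bottle and the tools on the table where they are.

Things in the scene. Friction and masses are not known exactly. Their poses are not given: they have to be found in the camera images.
- lorry: Model box lorry, 216 long, 90 wide, 112 mm high, 0.45 kg, loose, lying on its right side: cream cargo box, blue cab, black chassis, glued wheels with grippy tyres. Origin: mid-length, mid-height, on its right side (at the table while it lies). Axes: x from wheels to roof, y to the nose, z from right side to left side. At the start z points up; on its wheels x points up.
- lorry_mid (a point): Centre of the lorry: mid-length, mid-width, mid-height, axes as the lorry's; 45 mm above the table while it lies, 56 mm when it stands. Its weight is centred about 39 mm above the ground line of its wheels, near mid-length. The tyres' treads reach 56 mm below this point (own x = -56) and their side walls are flush with the cargo box.
- lorry_roof (a point): Point on the lorry's cargo-box roof at mid-length and mid-width, 45 mm above the table while it lies. The flat roof runs 108 mm to the tail, 46 mm to the nose and 45 mm to each side (upper edge at 90 mm). A few newtons on it, up and over towards the wheels, turn it about its lower tyres: the roof rises, so a fingertip must rise with it along the arc or it drags. Past about 40 degrees it drops onto its wheels.
- wagon: Model four-wheel-drive station wagon, 200 long, 86 wide over the tyres, 88 mm high, 0.35 kg, loose, lying on its right-hand tyres: blue body, dark windows, spare wheel on the tail, glued wheels with grippy tyres. Origin: mid-length, mid-height, in the plane of the right tyres' side walls (at the table while it lies). Axes x, y, z as the lorry's: wheels to roof, nose, right to left.
- wagon_mid (a point): Centre of the wagon: mid-length, mid-width, mid-height, axes as the wagon's; 43 mm above the table while it lies, 44 mm when it stands. Its weight is centred about 31 mm above the ground line of its wheels, near mid-length. The tyres' treads reach 44 mm below this point (own x = -44).
- wagon_roof (a point): Point on the wagon's flat roof at mid-length and mid-width, 43 mm above the table while it lies. The roof runs 86 mm to the tail, 30 mm to the nose and 37 mm to each side (upper edge 80 mm above the table while lying); the bonnet ahead of it is 35 mm lower. It is tipped up as the lorry is.
- jar_a: Bystander: small paint jar, 33 mm in diameter, 42 mm high, white cap, standing near the lorry's nose. Origin at the centre of its underside.
- cement: Bystander: square cement bottle, 30 mm square and 53 mm high with its cap, standing near the lorry's tail. Origin at the centre of its underside.
- jar_b: Bystander: small paint jar, 33 mm in diameter, 42 mm high, white cap, standing near the wagon's nose. Origin at the centre of its underside.
- jar_c: Bystander: paint jar, 35 mm in diameter, 48 mm high, black cap, standing near the wagon's tail. Origin at the centre of its underside.
- file: Bystander: needle file with a handle, 173 mm long, 12 mm thick, lying along its x axis between the two models. Origin under its middle.
- cutters: Bystander: side cutters, 115 mm long, 13 mm thick, lying between the models, beyond the file. Origin under the middle.

How it is judged:
By the outcome, as a careful person would: the job done as asked, in the order asked, and still so for the second after the job is handed in, with the robot touching nothing.
It also fails if it takes over 54 s, if anything falls off the work surface, if the arm or the gripper's body presses on something with over 40 N, if the wrist force passes 120 N, or if a joint passes its speed limit or range.

## Robot

A 6-joint arm with a two-finger parallel gripper is mounted at the origin on the work surface. World frame = base frame: x ahead of the robot, y to its left, z up, the work surface at z = 0. Lengths are in mm, angles in rad, forces in N, time in s.
With the tool pointing down it reaches from about 375 to 900 mm from the base axis. Payload 3.1 kg.
Tool frame: the origin (TCP) lies midway between the tips of the shut fingers; the grasp point (between the pads) lies 19 mm behind it; z points along the fingers, y is the direction in which the jaws open and shut (so a half turn about z gives the same grasp; the last joint's range is limited). The gripper opens to 85 mm and grips with 20 to 120 N. Pads are 22 mm wide; open, the fingers measure 114 mm over their backs; the gripper's body (76 mm by 85 mm) begins 54 mm behind the grasp point. The pads swing forward as they close: fully open they stand 13 mm farther back than shut.
Start: joints at [0.983, 0.527, 1.433, -0, 1.181, -0.178], TCP at [248.974, 573.244, 231.31] pointing down, gripper open.
Joint ranges: [-3.08, 3.08], [-0.75, 2.2], [0.22, 2.44], [-1.43, 4.57], [0, 2.65], [-2.85, 2.85]. Speed limits (rad/s): [2.79, 2.79, 3.14, 3.14, 3.14, 3.14].

## Interface

Orientations are given as a unit quaternion [w, x, y, z].
In Python, from rig import ctrl gives the robot as it stands. The module is installed in compiled form; this text tells all that it offers.
- The arm moves only by the tool jog_arm, never from a script. Its argument "targets" is a list of rows, each a list of 7 numbers: the closure, from 0 (fully open) to 1 (shut), then the shift along the tool's x, y, z in mm, then the turn, a rotation vector about the tool's x, y, z in degrees. A call has 1 to 12 rows; each row shifts and turns the commanded pose from where the row before left it, along the tool's axes as they then stand; what a row does not reach is not made up. A row lasts 1/8 s, in which the tool goes at most 62.5 mm and 10.7 degrees, less where a joint would pass 70% of its speed; a pose out of reach is approached as far as the arm can. A call is refused whole if a number of a shift passes 62.5 or a number of a turn 10.7, either way. A call with a gripper value outside its range is refused whole. The fingers move at their own pace and stop on an object; "grip_force" is the grip in N (left out, the last holds). Time passes only in rows, so rows that do not move let the fingers close. It gives the time, the measured TCP pose, the force and the opening at its end, in the units of the state.
- ctrl.sense(): the state, without advancing time (a new reading comes with each control period).
- ctrl.snapshot(name): name is "scene" or "top"; returns a dict with "frame" (384x512x3 uint8, red, green, blue), "range_z" (384x512 float32, mm along the optical axis (not along the pixel's ray), 0 where there is no reading), "intrinsics" (3x3 intrinsics, pixels), "xyz" and "orientation" of the camera in the world. Camera axes: x right, y down, z forward; pixel columns grow to the right and rows downward; lengths in mm; the calibration is good to about 2 mm. A picture is of the moment at which its call begins.
- ctrl.close_job(): hands the job in, once; it reports no verdict.
The state is a dict: "clock": time; "joints": joint angles; "joint_vel": joint speeds; "tau": joint torques, N m; "ee_pos": TCP position; "tool_rot": TCP orientation; "contact_force": force on the tool from outside, world axes, zero at the start; "moment": the same for the moment, N m; "gripper_width": finger opening in mm.
Only numpy, scipy, OpenCV 4.12 (cv2) and the standard library are available. Lean on these libraries where they do the work, as an engineer would, in place of code of your own. Each camera call takes 0.05 s, during which the arm holds its last target.

## Working session

There is one attempt and no reset: what is moved stays moved. The work goes in short steps, Python scripts to look and compute and a tool call to move; the robot and the scene stay as the last step left them, time stands still between calls to the robot, and variables do not carry over. Pictures are saved under pics/ and viewed, and the job is handed in when it is done.

Besides the shell and the picture viewer there is one more tool, called after "Request:" as name(argument=value, ...) on one line, values as JSON. jog_arm: Moves the arm, as the interface text tells. Its arguments: {"type":"object","properties":{"targets":{"type":"array","items":{"type":"array","items":{"type":"number"}}},"grip_force":{"type":"number"}},"required":["targets"]}

```bash
mkdir -p pics; cat > h.py <<'E'
import numpy as np, cv2
from scipy.spatial.transform import Rotation as R
from rig import ctrl
def rot(q): return R.from_quat([q[1],q[2],q[3],q[0]]).as_matrix()
def snap(n,fn):
    s=ctrl.snapshot(n); cv2.imwrite('pics/'+fn+'.png',s['frame'][:,:,::-1]); np.savez('pics/'+fn+'.npz',**s); return s
def cloud(s):
    K=s['intrinsics'];z=s['range_z'].astype(float);v,u=np.indices(z.shape)
    p=np.stack([(u-K[0,2])/K[0,0]*z,(v-K[1,2])/K[1,1]*z,z],-1)
    w=p@rot(s['orientation']).T+np.array(s['xyz']); w[z<=0]=np.nan
    return w
E
python3 - <<'E'
from h import *
print(ctrl.sense())
for n in('scene','top'):
    s=snap(n,n+'0');print(n,s['xyz'],s['orientation'],s['intrinsics'])
E
```

```text
{'clock': 0.0, 'joints': array([ 9.82529549e-01,  5.28438960e-01,  1.43390062e+00, -3.04924918e-05,
        1.18140928e+00, -1.78495389e-01]), 'joint_vel': array([ 0.00125757, -0.00149501, -0.00143832, -0.00013121,  0.00015911,
        0.00118875]), 'tau': array([-1.59877436e-03, -4.42342329e+01, -1.78022629e+01, -2.75061320e-04,
        8.43391987e-03,  2.31036523e-05]), 'ee_pos': array([248.57289   , 572.65975892, 230.35087739]), 'tool_rot': array([-3.90198119e-04,  2.03449447e-01,  9.79084858e-01, -1.00511211e-03]), 'contact_force': array([ 0.29078526,  0.18480892, -0.4366379 ]), 'moment': array([-0.02508701,  0.05918569,  0.02041452]), 'gripper_width': 85.34439623559504}
scene [1262.19060569   -1.73176064  662.31239746] [-0.28483022  0.63805598  0.65631932 -0.28460722] [[354.88906674   0.         256.35411295]
 [  0.         354.88906674 193.01649402]
 [  0.           0.           1.        ]]
top [ 471.61636862   12.69596653 1494.76882018] [-0.0247991   0.71493129 -0.69829227  0.02541972] [[449.4123442    0.         249.27783987]
 [  0.         449.4123442  191.59912175]
 [  0.           0.           1.        ]]
```

View pics/scene0.png

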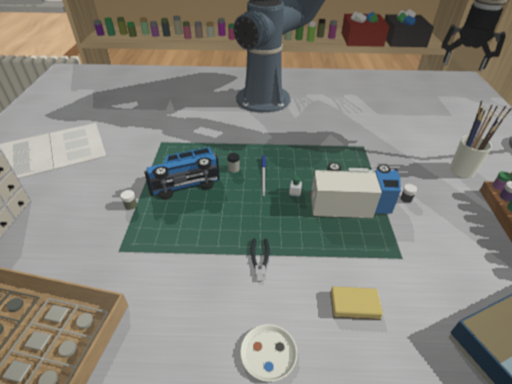

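View pics/top0.png

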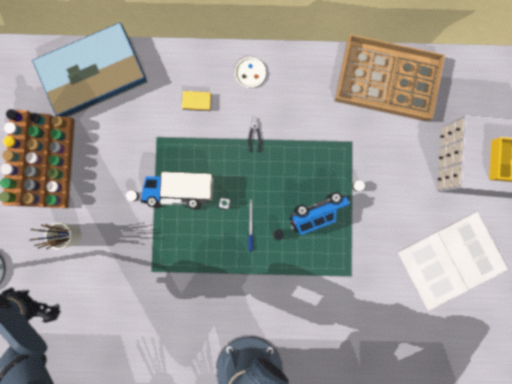

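The top view shows the lorry at about (180,188), with its roof away from the robot and its wheels towards it. The wagon is at about (320,213), with its wheels away and its roof towards the robot. Next I measure both.

```bash
python3 - <<'E'
from h import *
s=dict(np.load('pics/top0.npz'));w=cloud(s);f=s['frame']
print('table z',np.nanmedian(w[150:160,200:240,2]))
def ext(m,name):
    p=w[m];p=p[~np.isnan(p[:,0])]
    (c,sz,a)=cv2.minAreaRect(p[:,:2].astype(np.float32))
    print(name,len(p),'c',np.round(c,1),'size',np.round(sz,1),'ang',round(a,1),'zmax',np.round(np.percentile(p[:,2],[50,98]),1))
    print('  box',np.round(cv2.boxPoints((c,sz,a)),0).tolist())
V,U=np.indices(f.shape[:2])
def roi(u0,u1,v0,v1): return (U>=u0)&(U<=u1)&(V>=v0)&(V<=v1)
h=w[...,2]
ext(roi(138,214,165,212)&(h>15),'lorry all'); ext(roi(138,214,165,212)&(h>80),'lorry top')
ext(roi(285,350,190,238)&(h>15),'wagon all');ext(roi(285,350,190,238)&(h>60),'wagon top')
for n,r in dict(jarA=(122,138,186,204),cement=(216,232,196,211),jarB=(353,368,178,193),jarC=(271,285,227,242)).items(): ext(roi(*r)&(h>15),n)
ext(roi(244,256,196,252)&(h>4),'file');ext(roi(244,266,114,154)&(h>4),'cutters')
s2=dict(np.load('pics/scene0.npz'));w2=cloud(s2);V,U=np.indices(h.shape)
m=roi(314,377,172,215)&(w2[...,2]>15)&(w2[...,2]<80)
p=w2[m]; print(np.round(np.nanpercentile(p,[2,50,98],axis=0),1))
img=np.hstack([cv2.resize(f[160:215,130:235],None,fx=4,fy=4),cv2.resize(f[180:235,270:370],None,fx=4,fy=4)])
cv2.imwrite('pics/z1.png',cv2.resize(img,(800,215))[:,:,::-1])
g=s2['frame'];cv2.imwrite('pics/z2.png',np.vstack([cv2.resize(g[140:220,110:310],(800,300)),cv2.resize(g[150:225,280:430],(800,300))])[:,:,::-1])
E
```

```text
table z 2.5263300787818253
lorry all 2151 c [572.4 256.1] size [244.7 110.9] ang 88.2 zmax [90.4 97.3]
  box [[513.0, 136.0], [624.0, 132.0], [632.0, 377.0], [521.0, 380.0]]
lorry top 1890 c [572.1 243.2] size [216.3 110.1] ang 88.5 zmax [91.  97.5]
  box [[514.0, 137.0], [624.0, 134.0], [630.0, 350.0], [520.0, 353.0]]
wagon all 1340 c [ 514.1 -213.6] size [ 88.2 199.2] ang 22.2 zmax [84.  91.3]
  box [[436.0, -138.0], [511.0, -322.0], [593.0, -289.0], [517.0, -105.0]]
wagon top 1261 c [ 514.2 -213.8] size [ 88.2 198.6] ang 22.2 zmax [84.3 91.4]
  box [[436.0, -139.0], [511.0, -322.0], [593.0, -289.0], [517.0, -105.0]]
jarA 98 c [553.5 392.8] size [29.6 32.7] ang 1.6 zmax [43.1 51.6]
  box [[538.0, 409.0], [539.0, 376.0], [569.0, 377.0], [568.0, 410.0]]
cement 88 c [537.3  92.9] size [29.8 30.1] ang 81.5 zmax [34.2 58.8]
  box [[520.0, 80.0], [550.0, 76.0], [554.0, 105.0], [525.0, 110.0]]
jarB 97 c [ 604.  -342.9] size [30.5 30.1] ang 23.7 zmax [43.1 51.1]
  box [[584.0, -335.0], [596.0, -363.0], [624.0, -351.0], [612.0, -323.0]]
jarC 95 c [440.5 -82.9] size [32. 33.] ang 0.7 zmax [49.4 55.4]
  box [[424.0, -67.0], [425.0, -100.0], [457.0, -99.0], [456.0, -66.0]]
file 307 c [470.7   7.8] size [184.7  39.8] ang 1.3 zmax [ 6.8 18.4]
  box [[378.0, 26.0], [379.0, -14.0], [564.0, -10.0], [563.0, 30.0]]
cutters 421 c [771.8  -2.1] size [136.3  74. ] ang 1.4 zmax [ 7.8 17.1]
  box [[703.0, 33.0], [705.0, -41.0], [841.0, -37.0], [839.0, 37.0]]
[[590.3 136.   16. ]
 [623.6 208.7  49.1]
 [626.6 286.2  79. ]]
```

View pics/z1.png

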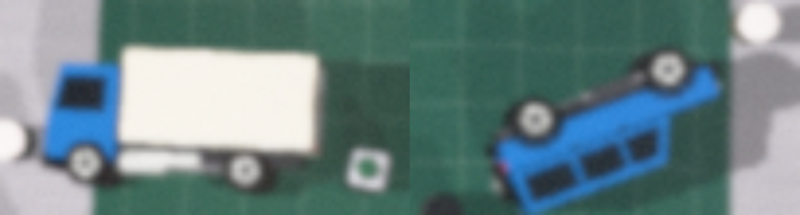

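View pics/z2.png

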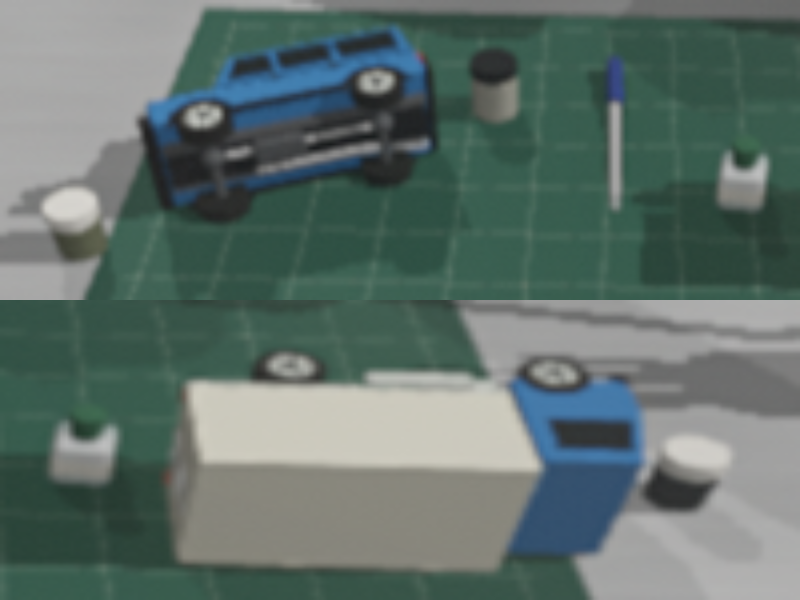

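Request:
jog_arm(targets=[[0.5,-40,-11,0,0,0,0],[0.5,-43,-11,0,0,0,0],[0.5,-43,-11,0,0,0,0],[0.5,-43,-11,0,0,0,0],[0.5,-43,-11,0,0,0,0],[0.5,-43,-11,0,0,0,0],[0.5,-43,-11,0,0,0,0],[0.5,-43,-11,0,0,0,0],[0.5,-43,-12,0,0,0,0],[0.5,-43,-12,0,0,0,0],[0.5,-43,-12,0,0,0,0],[0.5,-43,-12,0,0,0,0]])

```text
clock: 1.6
ee_pos: [666.0, 243.0, 230.6]
tool_rot: [-0.001, 0.204, 0.979, -0.0]
contact_force: [0.6, -0.1, -0.6]
gripper_width: 42.7
```

Request:
jog_arm(targets=[[0.5,0,0,0,0,0,-7.3],[0.5,0,0,0,0,0,-7.3],[0.5,0,0,0,0,0,-7.3],[0.5,0,0,0,0,0,0],[0.5,0,0,0,0,0,0],[0.5,0,0,0,0,0,0]])

```text
clock: 2.35
ee_pos: [665.2, 244.2, 231.2]
tool_rot: [-0.0, 0.014, 1.0, -0.0]
contact_force: [0.4, 0.5, 0.3]
gripper_width: 42.8
```

```bash
cat >> h.py <<'E'
def st():
    s=ctrl.sense();M=rot(s['tool_rot'])
    print(round(s['clock'],2),np.round(s['ee_pos'],1),'w',round(s['gripper_width'],1),'F',np.round(s['contact_force'],1),'yawY',round(np.degrees(np.arctan2(M[1,1],M[0,1])),1),'zax',np.round(M[:,2],3));return s,M
E
python3 - <<'E'
from h import *
st()
r=np.hypot(112,67);a0=np.arctan2(67,112)
t=np.radians(np.arange(0,50,3)); p=np.c_[r*np.cos(a0+t),r*np.sin(a0+t)];print(np.round(np.diff(p,axis=0),1).tolist())
s=snap('scene','s1')
cv2.imwrite('pics/s1z.png',cv2.resize(s['frame'][60:230,230:460],None,fx=3,fy=3)[:,:,::-1])
E
```

```text
2.35 [665.2 244.2 231.2] w 42.8 F [0.4 0.5 0.3] yawY 88.4 zax [-0. -0. -1.]
[[-3.7, 5.8], [-4.0, 5.6], [-4.2, 5.4], [-4.5, 5.1], [-4.8, 4.9], [-5.0, 4.6], [-5.3, 4.4], [-5.5, 4.1], [-5.7, 3.8], [-5.9, 3.5], [-6.1, 3.2], [-6.2, 2.8], [-6.4, 2.5], [-6.5, 2.2], [-6.6, 1.8], [-6.7, 1.5]]
```

View pics/s1z.png

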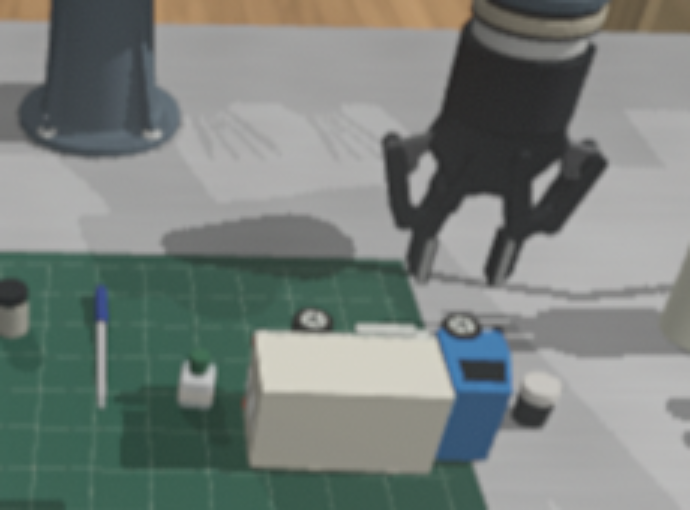

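The picture shows the half-closed fingers at about (460,260), beyond and above the lorry. The lorry and its neighbours are unmoved.

Request:
jog_arm(targets=[[0.5,0,-6,40,0,0,0],[0.5,0,0,44,0,0,0],[0.5,0,0,44,0,0,0],[0.5,0,0,28,0,0,0],[0.5,0,0,10,0,0,0],[0.5,5,0,0,0,0,0],[0.5,5,0,0,0,0,0],[0.5,5,0,0,0,0,0],[0.5,3,0,0,0,0,0],[0.5,0,0,0,0,0,0]])

```text
clock: 3.65
ee_pos: [647.0, 238.7, 65.9]
tool_rot: [0.0, 0.014, 1.0, 0.0]
contact_force: [0.6, 0.3, -0.2]
gripper_width: 42.5
```

Request:
jog_arm(targets=[[0.5,2,0,0,0,0,0],[0.5,2,0,0,0,0,0],[0.5,2,0,0,0,0,0],[0.5,1,0,0,0,0,0],[0.5,0,0,0,0,0,0]])

```text
clock: 4.28
ee_pos: [640.1, 238.8, 65.3]
tool_rot: [-0.0, 0.014, 1.0, -0.0]
contact_force: [0.3, -0.7, 0.7]
gripper_width: 42.5
```

```bash
python3 - <<'E'
from h import *
st()
s=snap('scene','s2')
cv2.imwrite('pics/s2z.png',cv2.resize(s['frame'][60:230,230:460],None,fx=3,fy=3)[:,:,::-1])
E
```

```text
4.28 [640.1 238.8  65.3] w 42.5 F [ 0.3 -0.7  0.7] yawY 88.4 zax [-0. -0. -1.]
```

View pics/s2z.png

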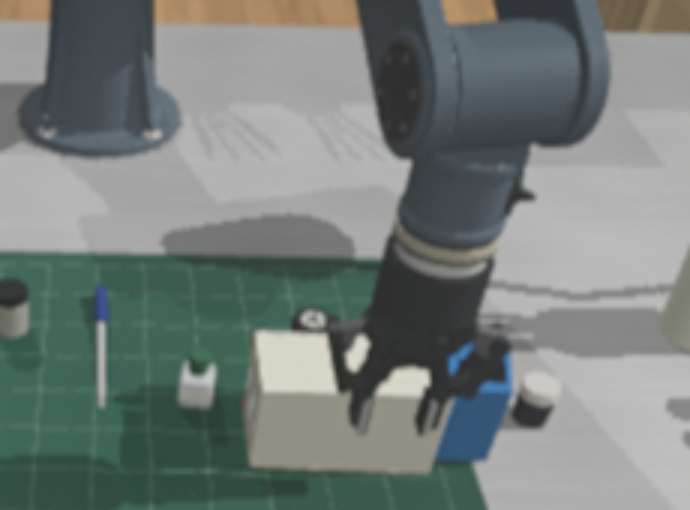

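The picture shows the fingertips at about (362,415) and (430,415), just in front of the cargo-box roof and clear of the cab. I'll close the last few mm and feel for contact.

Request:
jog_arm(targets=[[0.5,1,0,0,0,0,0],[0.5,1,0,0,0,0,0],[0.5,0,0,0,0,0,0]])

```text
clock: 4.7
ee_pos: [638.0, 238.9, 65.3]
tool_rot: [-0.0, 0.014, 1.0, -0.0]
contact_force: [0.4, 0.4, 0.1]
gripper_width: 42.9
```

Request:
jog_arm(targets=[[0.5,1,0,0,0,0,0],[0.5,0,0,0,0,0,0]])

```text
clock: 4.95
ee_pos: [637.0, 238.9, 65.3]
tool_rot: [-0.0, 0.014, 1.0, -0.0]
contact_force: [0.1, 0.5, -0.5]
gripper_width: 42.9
```

Request:
jog_arm(targets=[[0.5,1,0,0,0,0,0],[0.5,0,0,0,0,0,0]])

```text
clock: 5.2
ee_pos: [636.2, 238.9, 65.4]
tool_rot: [0.0, 0.014, 1.0, 0.0]
contact_force: [-0.6, -0.6, 0.6]
gripper_width: 42.8
```

Request:
jog_arm(targets=[[0.5,1,0,0,0,0,0],[0.5,1,0,0,0,0,0],[0.5,0,0,0,0,0,0]])

```text
clock: 5.58
ee_pos: [635.7, 238.9, 66.1]
tool_rot: [0.002, 0.014, 1.0, 0.0]
contact_force: [3.8, -0.8, 1.3]
gripper_width: 42.6
```

Request:
jog_arm(targets=[[0.5,1,0,0,0,0,0],[0.5,0,0,0,0,0,0]])

```text
clock: 5.82
ee_pos: [635.4, 239.0, 66.4]
tool_rot: [0.003, 0.014, 1.0, 0.0]
contact_force: [5.5, -0.6, 1.7]
gripper_width: 42.4
```

Request:
jog_arm(targets=[[0.5,1,0,0,0,0,0],[0.5,0,0,0,0,0,0]])

```text
clock: 6.08
ee_pos: [635.1, 239.0, 66.8]
tool_rot: [0.003, 0.014, 1.0, 0.0]
contact_force: [5.8, -0.6, 2.9]
gripper_width: 42.6
```

```bash
python3 - <<'E'
from h import *
st()
s=snap('top','t2'); 
cv2.imwrite('pics/t2z.png',cv2.resize(s['frame'][150:240,110:240],None,fx=5,fy=5)[:,:,::-1])
s=snap('scene','s3')
cv2.imwrite('pics/s3z.png',cv2.resize(s['frame'][130:230,300:430],None,fx=5,fy=5)[:,:,::-1])
E
```

```text
6.08 [635.1 239.   66.8] w 42.6 F [ 5.8 -0.6  2.9] yawY 88.4 zax [ 0.007  0.    -1.   ]
```

View pics/s3z.png

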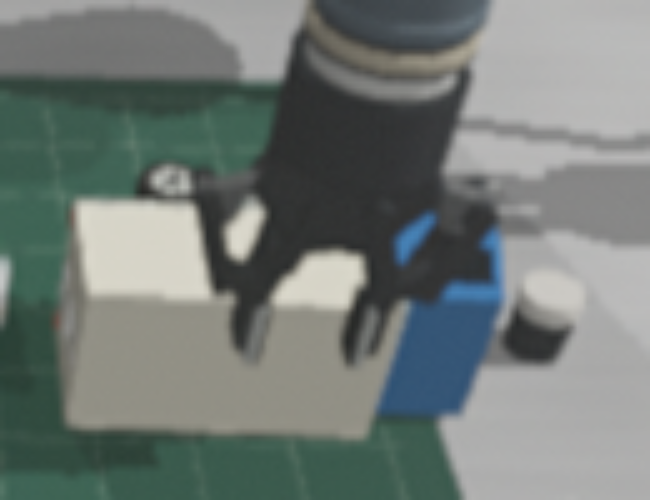

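Contact is made: 5.8 N on the roof, and friction pulls the fingers up, as it should. Now I follow the arc upward.

Request:
jog_arm(targets=[[0.5,0,0,-3,0,0,0],[0.5,1,0,-3,0,0,0],[0.5,2,0,-3,0,0,0],[0.5,2,0,-3,0,0,0]])

```text
clock: 6.68
ee_pos: [627.0, 239.1, 77.6]
tool_rot: [-0.0, 0.014, 1.0, -0.0]
contact_force: [3.4, -1.2, 1.7]
gripper_width: 43.0
```

```bash
python3 - <<'E'
from h import *
st()
s=snap('top','t4'); 
a=cv2.resize(s['frame'][150:240,110:240],None,fx=3,fy=3)
s=snap('scene','s4')
b=cv2.resize(s['frame'][140:230,300:430],None,fx=3,fy=3)
cv2.imwrite('pics/c4.png',np.hstack([a,b])[:,:,::-1])
E
```

```text
6.67 [627.  239.1  77.6] w 43.0 F [ 3.4 -1.2  1.7] yawY 88.4 zax [-0. -0. -1.]
```

View pics/c4.png

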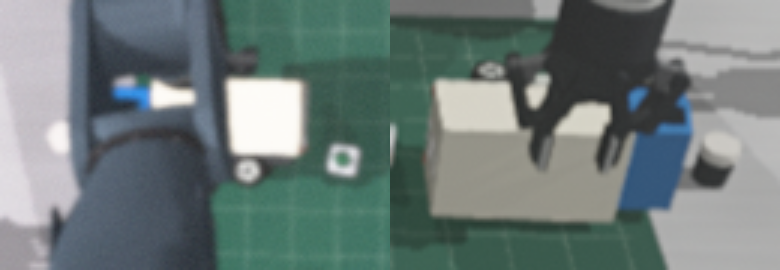

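The lorry is tilting slightly, with its lower roof edge lifted and no shove visible. I continue along the arc at 3° per row.

Request:
jog_arm(targets=[[0.5,4.2,0,-5.4,0,0,0],[0.5,4.5,0,-5.1,0,0,0],[0.5,4.8,0,-4.9,0,0,0],[0.5,5,0,-4.6,0,0,0]])

```text
clock: 7.28
ee_pos: [607.3, 239.6, 97.3]
tool_rot: [-0.001, 0.014, 1.0, -0.0]
contact_force: [2.0, -0.2, -0.4]
gripper_width: 42.9
```

```bash
cat >> h.py <<'E'
def both(n,ta=(110,150),sa=(300,140)):
    st()
    s=snap('top','t'+n);a=cv2.resize(s['frame'][ta[1]:ta[1]+90,ta[0]:ta[0]+130],None,fx=3,fy=3)
    s=snap('scene','s'+n);b=cv2.resize(s['frame'][sa[1]:sa[1]+90,sa[0]:sa[0]+130],None,fx=3,fy=3)
    cv2.imwrite('pics/c%s.png'%n,np.hstack([a,b])[:,:,::-1])
E
python3 -c "
from h import *
both('5')"
```

```text
7.28 [607.3 239.6  97.3] w 42.9 F [ 2.  -0.2 -0.4] yawY 88.4 zax [-0.002 -0.    -1.   ]
```

View pics/c5.png

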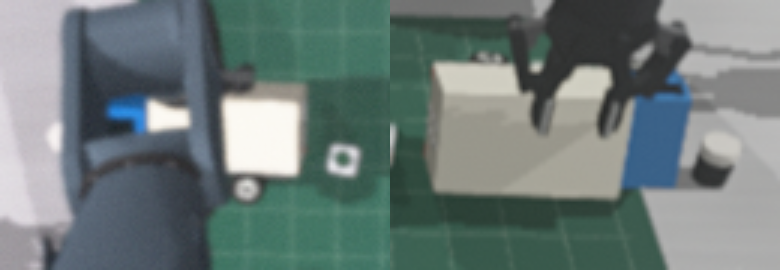

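The lorry has tipped about 18°, evenly and without slipping. I continue.

Request:
jog_arm(targets=[[0.5,5.3,0,-4.4,0,0,0],[0.5,5.5,0,-4.1,0,0,0],[0.5,5.7,0,-3.8,0,0,0],[0.5,5.9,0,-3.5,0,0,0],[0.5,6.1,0,-3.2,0,0,0]])

```text
clock: 8.0
ee_pos: [579.5, 240.5, 116.5]
tool_rot: [-0.0, 0.014, 1.0, 0.0]
contact_force: [0.1, -0.9, -0.3]
gripper_width: 43.0
```

```bash
python3 -c "
from h import *
both('6')"
```

```text
8.0 [579.5 240.5 116.5] w 43.0 F [ 0.1 -0.9 -0.3] yawY 88.4 zax [-0.  0. -1.]
```

View pics/c6.png

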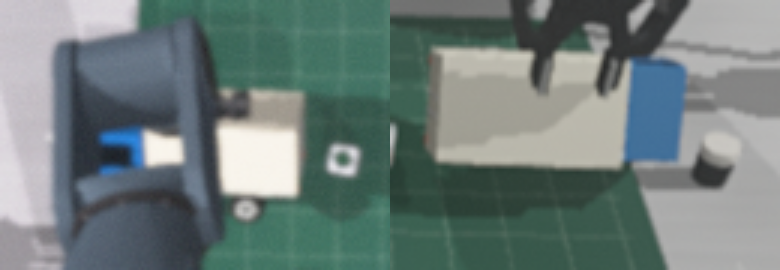

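The lorry is at about 34° and the force is near zero, so it is close to balance. I go slower now.

Request:
jog_arm(targets=[[0.5,3.2,0,-1.4,0,0,0],[0.5,3.2,0,-1.3,0,0,0],[0.5,3.2,0,-1.2,0,0,0],[0.5,3.2,0,-1.1,0,0,0],[0.5,3.2,0,-1,0,0,0]])

```text
clock: 8.72
ee_pos: [564.1, 240.9, 122.5]
tool_rot: [0.0, 0.014, 1.0, -0.0]
contact_force: [1.4, -0.2, 1.7]
gripper_width: 42.9
```

```bash
python3 -c "
from h import *
both('7')"
```

```text
8.72 [564.1 240.9 122.5] w 42.9 F [ 1.4 -0.2  1.7] yawY 88.4 zax [ 0. -0. -1.]
```

View pics/c7.png

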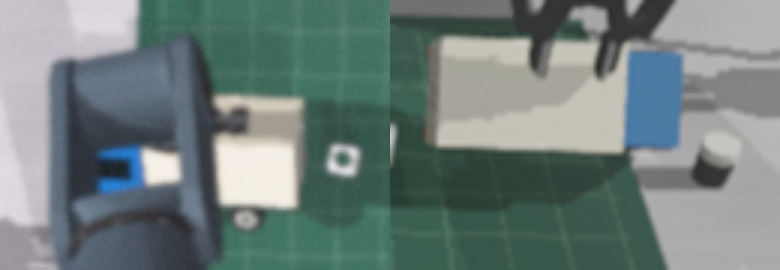

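Request:
jog_arm(targets=[[0.5,3.2,0,-1.2,0,0,0],[0.5,3.2,0,-1.1,0,0,0],[0.5,3.2,0,-1,0,0,0]])

```text
clock: 9.2
ee_pos: [554.2, 241.2, 125.6]
tool_rot: [-0.0, 0.014, 1.0, -0.0]
contact_force: [0.5, 0.4, 0.5]
gripper_width: 42.7
```

```bash
python3 -c "
from h import *
both('8')"
```

```text
9.2 [554.2 241.2 125.6] w 42.7 F [0.5 0.4 0.5] yawY 88.4 zax [-0. -0. -1.]
```

View pics/c8.png

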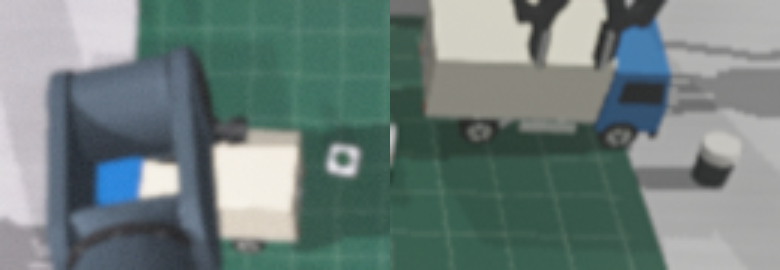

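The lorry has passed its balance point and is dropping onto its wheels. I withdraw back and up.

Request:
jog_arm(targets=[[0.5,-10,0,-10,0,0,0],[0.5,-5,0,-30,0,0,0],[0.5,0,0,-45,0,0,0],[0.5,0,0,-40,0,0,0],[0.5,0,0,0,0,0,0]])

```text
clock: 9.93
ee_pos: [573.1, 241.3, 255.6]
tool_rot: [0.005, 0.014, 1.0, 0.001]
contact_force: [0.2, -0.2, -0.1]
gripper_width: 42.9
```

```bash
python3 -c "
from h import *
both('9')"
```

```text
9.93 [573.1 241.3 255.6] w 42.9 F [ 0.2 -0.2 -0.1] yawY 88.4 zax [ 0.01   0.002 -1.   ]
```

View pics/c9.png

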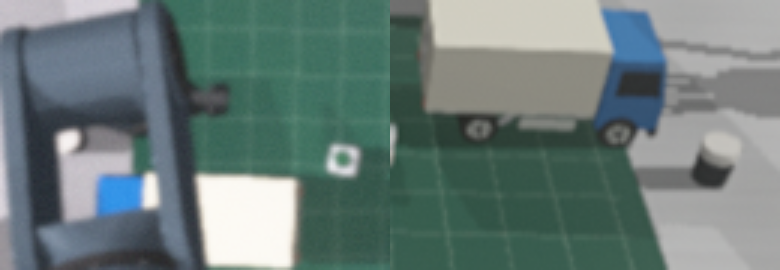

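The lorry stands on its wheels. Now I go over to the wagon's roof side.

Request:
jog_arm(targets=[[0.5,12.3,-40,0,0,0,0],[0.5,12.3,-48,0,0,0,0],[0.5,12.3,-48,0,0,0,0],[0.5,12.3,-48,0,0,0,0],[0.5,12.3,-48,0,0,0,0],[0.5,12.3,-48,0,0,0,0],[0.5,12.3,-48,0,0,0,0],[0.5,12.3,-50,0,0,0,0],[0.5,12.3,-50,0,0,0,0],[0.5,12.3,-50,0,0,0,0],[0.5,0,0,0,0,0,-8],[0.5,0,0,0,0,0,-8]])

```text
clock: 11.52
ee_pos: [432.3, -234.2, 249.0]
tool_rot: [-0.001, -0.127, 0.992, 0.001]
contact_force: [-0.3, 0.3, 0.3]
gripper_width: 42.7
```

Request:
jog_arm(targets=[[0.5,0,0,0,0,0,-8],[0.5,0,0,0,0,0,0],[0.5,0,0,0,0,0,0]])

```text
clock: 11.9
ee_pos: [433.1, -233.4, 249.9]
tool_rot: [-0.001, -0.193, 0.981, 0.001]
contact_force: [-0.7, 0.4, -0.7]
gripper_width: 42.6
```

```bash
python3 - <<'E'
from h import *
s,M=st()
d=np.array([437,-233,58])-s['ee_pos'];print('tool delta',np.round(M.T@d,1))
r=np.hypot(88,62);a0=np.arctan2(62,88)
t=np.radians(np.arange(0,48,3)); p=np.c_[r*np.cos(a0+t),r*np.sin(a0+t)];print(np.round(np.diff(p,axis=0),1).tolist())
both('10',(260,150),(120,120))
E
```

```text
11.9 [ 433.1 -233.4  249.9] w 42.6 F [-0.7  0.4 -0.7] yawY 112.3 zax [-0.001  0.001 -1.   ]
tool delta [ -3.9  -1.4 191.9]
[[-3.4, 4.5], [-3.6, 4.3], [-3.8, 4.1], [-4.0, 3.9], [-4.2, 3.7], [-4.4, 3.5], [-4.6, 3.3], [-4.8, 3.0], [-4.9, 2.8], [-5.1, 2.5], [-5.2, 2.2], [-5.3, 2.0], [-5.4, 1.7], [-5.5, 1.4], [-5.5, 1.1]]
11.9 [ 433.1 -233.4  249.9] w 42.6 F [-0.7  0.4 -0.7] yawY 112.3 zax [-0.001  0.001 -1.   ]
```

View pics/c10.png

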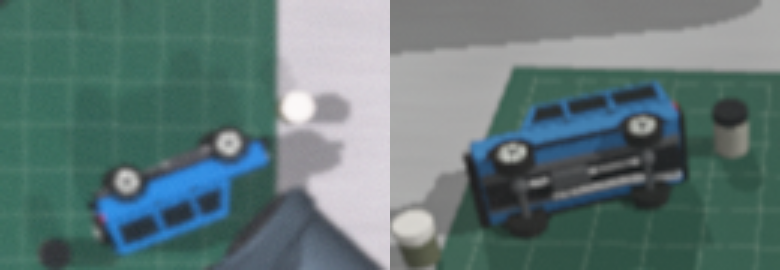

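The view shows the wagon unmoved, lying roof towards the robot: its windows are at (170,220) in the top crop, and jar_c at (55,253) is clear of the fingers' way. I descend.

Request:
jog_arm(targets=[[0.5,0,0,40,0,0,0],[0.5,0,0,45,0,0,0],[0.5,0,0,45,0,0,0],[0.5,0,0,40,0,0,0],[0.5,0,0,22,0,0,0],[0.5,-5,0,0,0,0,0],[0.5,-5,0,0,0,0,0],[0.5,-5,0,0,0,0,0],[0.5,0,0,0,0,0,0]])

```text
clock: 13.12
ee_pos: [448.4, -228.2, 59.6]
tool_rot: [0.001, -0.195, 0.981, -0.001]
contact_force: [-0.6, 0.2, -0.1]
gripper_width: 42.8
```

```bash
python3 -c "
from h import *
s,M=st()
n=np.array([-.925,-.379]);print('along roof normal from wagon roof',(s['ee_pos'][:2]-np.array([473,-231]))@n)
both('11',(260,150),(120,120))"
```

```text
13.12 [ 448.4 -228.2   59.6] w 42.8 F [-0.6  0.2 -0.1] yawY 112.5 zax [ 0.002 -0.002 -1.   ]
along roof normal from wagon roof 21.721518082582417
13.12 [ 448.4 -228.2   59.6] w 42.8 F [-0.6  0.2 -0.1] yawY 112.5 zax [ 0.002 -0.002 -1.   ]
```

View pics/c11.png

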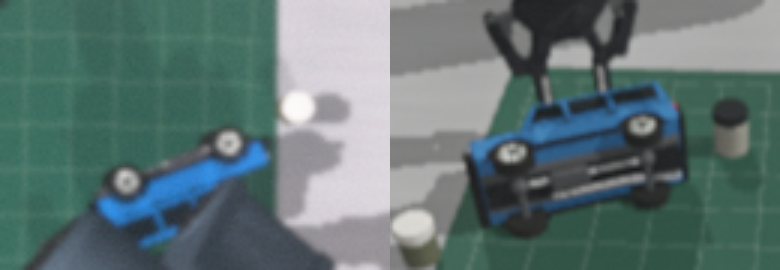

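The fingers are behind the roof, the nose-side finger close to the roof's front end. I shift 4 mm towards the tail, then feel for contact.

Request:
jog_arm(targets=[[0.5,-2,4,0,0,0,0],[0.5,-3,0,0,0,0,0],[0.5,-3,0,0,0,0,0],[0.5,0,0,0,0,0,0]])

```text
clock: 13.72
ee_pos: [453.5, -221.2, 58.6]
tool_rot: [0.0, -0.195, 0.981, -0.0]
contact_force: [-1.1, -0.3, 0.6]
gripper_width: 42.9
```

Request:
jog_arm(targets=[[0.5,-1,0,0,0,0,0],[0.5,-1,0,0,0,0,0],[0.5,0,0,0,0,0,0]])

```text
clock: 14.1
ee_pos: [455.1, -220.5, 58.6]
tool_rot: [0.0, -0.194, 0.981, -0.0]
contact_force: [0.1, 0.8, -0.7]
gripper_width: 42.8
```

Request:
jog_arm(targets=[[0.5,-1,0,0,0,0,0],[0.5,-1,0,0,0,0,0],[0.5,0,0,0,0,0,0]])

```text
clock: 14.48
ee_pos: [456.1, -219.9, 58.8]
tool_rot: [-0.001, -0.194, 0.981, 0.0]
contact_force: [-4.4, -2.7, 3.6]
gripper_width: 42.2
```

Contact at about 5 N. I follow the arc as I did with the lorry.

Request:
jog_arm(targets=[[0.5,0,0,-3,0,0,0],[0.5,-1,0,-3,0,0,0],[0.5,-2.5,0,-3,0,0,0],[0.5,-2.5,0,-3,0,0,0]])

```text
clock: 14.98
ee_pos: [462.7, -217.2, 70.8]
tool_rot: [0.0, -0.194, 0.981, -0.0]
contact_force: [-0.8, 0.7, 0.5]
gripper_width: 42.8
```

```bash
python3 -c "
from h import *
both('12',(260,150),(120,120))"
```

```text
14.97 [ 462.7 -217.2   70.8] w 42.8 F [-0.8  0.7  0.5] yawY 112.4 zax [ 0.  0. -1.]
```

View pics/c12.png

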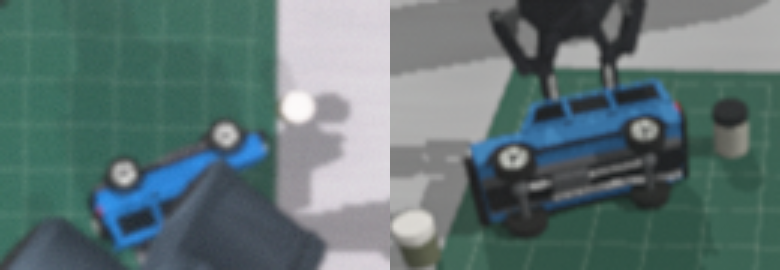

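The wagon has tilted about 6°: the upper wheels moved from (230,143) to (225,133) in the crop while the lower ones stayed. I continue.

Request:
jog_arm(targets=[[0.5,-3.9,0,-4.1,0,0,0],[0.5,-4.0,0,-3.9,0,0,0],[0.5,-4.2,0,-3.7,0,0,0],[0.5,-4.4,0,-3.5,0,0,0]])

```text
clock: 15.58
ee_pos: [478.1, -211.0, 86.1]
tool_rot: [0.0, -0.194, 0.981, -0.0]
contact_force: [-1.1, -0.6, 0.1]
gripper_width: 42.6
```

```bash
python3 -c "
from h import *
both('13',(260,150),(120,120))"
```

```text
15.57 [ 478.1 -211.    86.1] w 42.6 F [-1.1 -0.6  0.1] yawY 112.4 zax [ 0. -0. -1.]
```

View pics/c13.png

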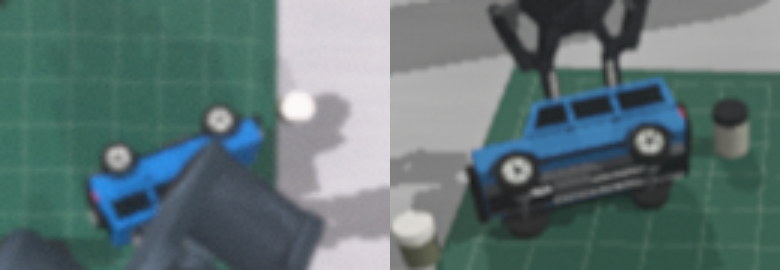

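The wagon has tilted about 18° and its lower tyres have not moved. I continue.

Request:
jog_arm(targets=[[0.5,-4.6,0,-3.3,0,0,0],[0.5,-4.8,0,-3.0,0,0,0],[0.5,-4.9,0,-2.8,0,0,0],[0.5,-4,0,-2.0,0,0,0]])

```text
clock: 16.18
ee_pos: [495.1, -204.0, 97.2]
tool_rot: [0.0, -0.194, 0.981, -0.0]
contact_force: [0.4, -0.5, 0.1]
gripper_width: 43.1
```

Request:
jog_arm(targets=[[0.5,-2.6,0,-1.2,0,0,0],[0.5,-2.6,0,-1.1,0,0,0]])

```text
clock: 16.42
ee_pos: [499.6, -202.1, 99.3]
tool_rot: [0.0, -0.194, 0.981, -0.0]
contact_force: [-0.2, -0.1, -0.4]
gripper_width: 42.4
```

```bash
python3 -c "
from h import *
both('14',(260,150),(120,120))"
```

```text
16.43 [ 499.6 -202.1   99.3] w 42.4 F [-0.2 -0.1 -0.4] yawY 112.4 zax [ 0. -0. -1.]
```

View pics/c14.png

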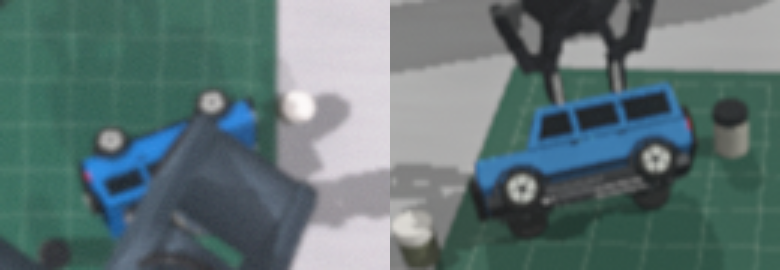

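The wagon is at about 32°, close to balance. I take slow, small steps.

Request:
jog_arm(targets=[[0.5,-2.6,0,-1.1,0,0,0],[0.5,-2.6,0,-1,0,0,0],[0.5,-2.6,0,-1,0,0,0]])

```text
clock: 16.9
ee_pos: [506.8, -199.1, 102.3]
tool_rot: [-0.0, -0.194, 0.981, 0.0]
contact_force: [0.0, -0.8, 0.2]
gripper_width: 42.5
```

```bash
python3 -c "
from h import *
both('15',(260,150),(120,120))"
```

```text
16.9 [ 506.8 -199.1  102.3] w 42.5 F [ 0.  -0.8  0.2] yawY 112.4 zax [-0.  0. -1.]
```

View pics/c15.png

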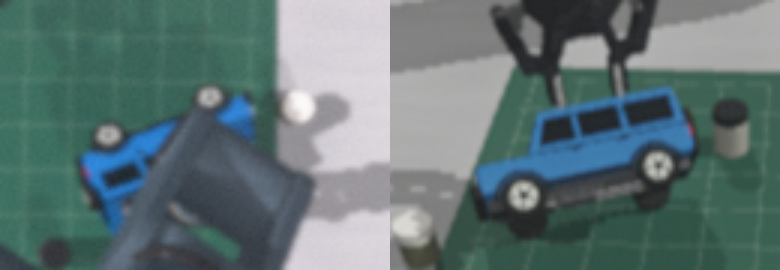

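Request:
jog_arm(targets=[[0.5,-2.6,0,-0.9,0,0,0],[0.5,-2.6,0,-0.8,0,0,0],[0.5,-2,0,-0.7,0,0,0],[0.5,0,0,0,0,0,0]])

```text
clock: 17.5
ee_pos: [513.5, -196.4, 104.8]
tool_rot: [0.0, -0.195, 0.981, -0.0]
contact_force: [0.2, -0.1, -0.4]
gripper_width: 42.8
```

```bash
python3 -c "
from h import *
both('16',(260,150),(120,120))"
```

```text
17.5 [ 513.5 -196.4  104.8] w 42.8 F [ 0.2 -0.1 -0.4] yawY 112.4 zax [ 0. -0. -1.]
```

View pics/c16.png

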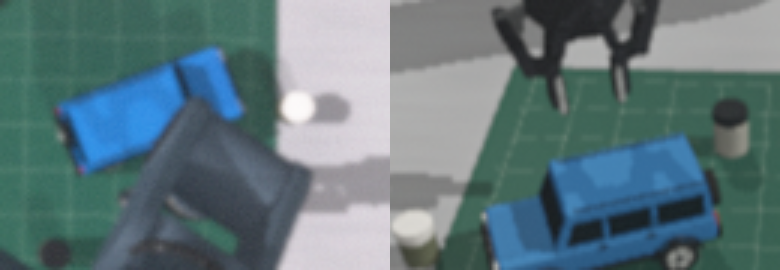

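The wagon has gone over onto its wheels. I retract up and back for a full check.

Request:
jog_arm(targets=[[0.5,8,0,-15,0,0,0],[0.5,8,0,-35,0,0,0],[0.5,0,0,-45,0,0,0],[0.5,0,0,-45,0,0,0],[0.5,0,40,-10,0,0,0],[0.5,0,50,0,0,0,0],[0.5,0,50,0,0,0,0],[0.5,0,30,0,0,0,0],[0.5,0,0,0,0,0,0],[0.5,0,0,0,0,0,0],[0.5,0,0,0,0,0,0],[0.5,0,0,0,0,0,0]])

```text
clock: 19.1
ee_pos: [434.1, -46.2, 254.7]
tool_rot: [0.0, -0.194, 0.981, -0.0]
contact_force: [0.1, 0.8, -1.1]
gripper_width: 42.8
```

```bash
python3 - <<'E'
from h import *
st()
s=snap('top','tF');s2=snap('scene','sF')
cv2.imwrite('pics/F.png',np.vstack([s['frame'][100:280,100:400],s2['frame'][120:300,110:410]])[:,:,::-1])
w=cloud(s);f=s['frame'];h=w[...,2]
V,U=np.indices(h.shape)
def roi(u0,u1,v0,v1): return (U>=u0)&(U<=u1)&(V>=v0)&(V<=v1)
def ext(m,name):
    p=w[m];p=p[~np.isnan(p[:,0])]
    if len(p)<5: print(name,'hidden');return
    (c,sz,a)=cv2.minAreaRect(p[:,:2].astype(np.float32))
    print(name,len(p),'c',np.round(c,1),'size',np.round(sz,1),'ang',round(a,1),'z',np.round(np.percentile(p[:,2],[50,98]),1))
ext(roi(138,214,195,250)&(h>15)&(h<150),'lorry')
ext(roi(275,350,160,215)&(h>15)&(h<150),'wagon')
for n,r in dict(jarA=(122,138,186,204),cement=(216,232,196,211),jarB=(353,368,178,193),jarC=(271,285,227,242)).items(): ext(roi(*r)&(h>15)&(h<70),n)
ext(roi(244,256,196,252)&(h>4)&(h<40),'file');ext(roi(244,266,114,154)&(h>4)&(h<40),'cutters')
E
```

```text
19.1 [434.1 -46.2 254.7] w 42.8 F [ 0.1  0.8 -1.1] yawY 112.3 zax [ 0. -0. -1.]
lorry 1968 c [474.2 261.6] size [258.2 117.1] ang 80.3 z [112.6 119.7]
wagon 1550 c [ 595.  -178.3] size [ 87.  207.7] ang 21.9 z [86.4 95. ]
jarA 98 c [553.3 393.8] size [29.9 31.5] ang 4.3 z [42.5 49.8]
cement 89 c [537.5  93.1] size [30.  30.4] ang 81.9 z [35.8 59.1]
jarB 95 c [ 604.1 -342.9] size [30.3 31.8] ang 26.5 z [42.5 50.8]
jarC hidden
file 161 c [470.7   7.7] size [184.7  39.8] ang 1.3 z [ 5.9 11.6]
cutters 392 c [771.8  -2.1] size [136.3  74. ] ang 1.4 z [ 8.3 18.2]
```

View pics/F.png

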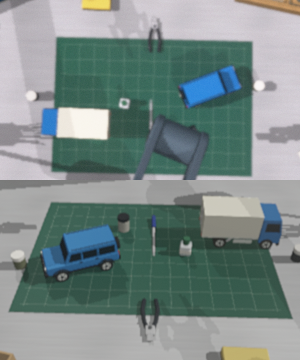

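In the final picture both models stand on their wheels: the wagon at (80,250) and the lorry at (240,222) in the lower crop. The small items are where they were, and jar_c, hidden from the top camera, is at its original pixel in the scene view.

```bash
python3 -c "
from h import *
a=np.load('pics/scene0.npz')['frame'].astype(int);b=np.load('pics/sF.npz')['frame'].astype(int)
print('jarC diff',abs(a-b)[150:175,225:243].mean(),'bg',abs(a-b)[255:275,250:270].mean())
print(ctrl.close_job())"
```

```text
jarC diff 1.6051851851851853 bg 1.2608333333333333
the job is handed in; nothing more can be done
None
```

I tipped first the lorry, then the wagon back onto their wheels where they lay. I pushed with two half-open fingertips on the roof, following the arc, and let each drop by itself past its balance point. The largest push I read was about 6 N, and the job took about 19 s of the 54 s.

**Models:** The last check has the lorry's top at about 113 mm and the wagon's at about 86 mm, both the right standing heights. The wagon's centre is within about 3 mm of where turning about its lower tyres should leave it. My final lorry measurement was spoiled because jar_a fell inside the measuring window, so I judged its place by the pictures, which show it upright and not shoved.

**Jars, bottle and tools:** The cement bottle, jar_b, file and cutters measured within 1 mm of where they started, and jar_a within about 1 mm. The arm hid jar_c from the top camera, so I compared it in the scene view, where it is unchanged.

The arm was clear of everything at the end.

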